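Open the damp chest and put the pot away

ROBOT

A 6-joint arm with a two-finger parallel gripper is mounted at the origin on the work surface. World frame = base frame: x ahead of the robot, y to its left, z up, the work surface at z = 0. Lengths are in mm, angles in rad, forces in N, time in s.
With the tool pointing down it reaches from about 275 to 850 mm from the base axis. Payload 19 kg.
Tool frame: the origin (TCP) lies midway between the tips of the shut fingers; the grasp point (between the pads) lies behind it (ctrl.grip_depth is the z of the grasp point in the tool frame, in mm); z points along the fingers, y is the direction in which the jaws open and shut (so a half turn about z gives the same grasp; the last joint's range is limited). The gripper opens to 85 mm and grips with 20 to 120 N. Pads are 22 mm wide; open, the fingers measure 114 mm over their backs; the gripper's body (76 mm by 85 mm) begins 54 mm behind the grasp point. The pads swing forward as they close: fully open they stand 13 mm farther back than shut.
Start: joints at [1.132, 0.15, 1.437, -0, 1.554, -0.134], TCP at [172.563, 548.464, 231.267] pointing down, gripper open.
Joint ranges: [-2.8, 2.8], [-0.68, 2.1], [0.12, 2.68], [-1.39, 4.53], [0.16, 2.79], [-2.81, 2.81]. Speed limits (rad/s): [1.89, 1.89, 2.22, 3.01, 3.01, 3.01].

INTERFACE

Orientations are given as a rotation vector (axis times angle).
In Python, from workcell import ctrl gives the robot as it stands.
- The arm moves only by the tool servo_tool, never from a script. Its argument "moves" is text: rows parted by semicolons, each of 5 numbers parted by spaces: the gripper command: -1 is shut, 1 is fully open, values between are in proportion, then the shift along the tool's x, y, z in units of 80 cm (1.0 is 80 cm), then the turn about the tool's z in units of 360 degrees (1.0 is 360 degrees). In form: hand dx dy dz roll; .... A call has 1 to 10 rows; each row shifts and turns the commanded pose from where the row before left it, along the tool's axes as they then stand; what a row does not reach is not made up. A row lasts 1/12 s, in which the tool goes at most 41.7 mm and 7.16 degrees, less where a joint would pass 70% of its speed; a pose out of reach is approached as far as the arm can. A call with a number of a shift or a turn outside -1 to 1 is refused whole. A call with a gripper value outside its range is refused whole. The fingers move at their own pace and stop on an object; "grip_force" is the grip in N (left out, the last holds). Time passes only in rows, so rows that do not move let the fingers close. It gives the time, the measured TCP pose, the force and the opening at its end, in the units of the state.
- ctrl.observe(): the state, without advancing time (a new reading comes with each control period).
- ctrl.get_image(name): name is "scene" or "side" or "wrist"; returns (picture, depth): 420x560x3 uint8, blue, green, red; 420x560 float32, mm along the optical axis (not along the pixel's ray), 0 where there is no reading.
- ctrl.camera_info(name): a dict with "intrinsics" (3x3 intrinsics, pixels), "eye" and "rotation" of the camera in the world. Camera axes: x right, y down, z forward; pixel columns grow to the right and rows downward; lengths in mm; the calibration is good to about 2 mm. A picture is of the moment at which its call begins: read the wrist's pose just before it. camera_info takes no time and is no camera call; for the wrist camera it gives the pose at the moment of the call.
- ctrl.sign_off(): hands the job in, once; it reports no verdict.
Trained networks look in the newest picture that a camera, given by its name, has taken for a name from the list of things; names that differ only in an ending like _2 or _b are one class to them, and where a whole thing is asked for, a point or a joint stands for the part that bears it (a point fixed in the world has none). Each returns a list of dicts, best first, with "p" (0 to 1); they miss things now and then, are a little off and sometimes report something else, mostly with a low value. They report only what shows in the picture. A call takes as long as a camera call. They do not tell look-alikes from the thing itself.
- ctrl.cut_out(label, camera): "mask" (420x560 bool, what is visible of it) and "uv" ([column, row] in pixels, amid what is visible of it).
The state is a dict: "t": time; "joint_positions": joint angles; "qvel": joint speeds; "tau": joint torques, N m; "tool_pos": TCP position; "tool_rot": TCP orientation; "wrist_force": force on the tool from outside, world axes, zero at the start; "moment": the same for the moment, N m; "width": finger opening in mm.
Only numpy, scipy, OpenCV 4.12 (cv2) and the standard library are available. Lean on these libraries where they do the work, as an engineer would, in place of code of your own. Each camera call takes 0.05 s, during which the arm holds its last target. There are 200 camera calls.

TASK

Open the hinged green lid of the damp chest all the way back until it bears firmly against the orange pads of its stop: swing it gently, without slamming it, and feel for the stop, because the stop is set to a different angle each time and more than about 20 N on its pads bends it. Then set the brown banded tumbler pot down upright, not dropped, on the floor of the chest's empty right-hand bay, and leave it there with the lid still resting on its stop. Leave the other ware, jars and tools where they are.

Things in the scene. Friction and masses are not known exactly. Their poses are not given: they have to be found in the camera images.
- chest: Plywood damp chest, fixed: 170 mm (its x, depth) x 260 (y, width) x 85 high, walls and floor 8 mm. Origin: centre of its underside, on the table; +x to its hinge side (away from the robot at yaw 0), +y to its left as the robot sees it. A divider 8 mm thick at y = 0, as high as the walls, makes two bays of 154 (x) x 118 mm (y): the left (+y) holds a small bowl, the right is empty.
- stop_foot (a point): Foot of the lid's stop, at the middle of the hinge line behind the chest; fixed to the chest and tells nothing of the stop's angle. From it two steel arms rise, each with an orange rubber pad 18 mm across at y = +-100 mm, 100 mm from the hinge line; the lid's outer face comes to lie on the pads, which yield about 1 mm for every 2.5 N. The pads' holder bends if they bear over 20 N in all.
- lid (a joint): Hinge angle of the green lid, rad: 0 closed, grows as it opens, 1.57 upright; starts at 0 to 0.2. Stiff hinge, 0.28 N m of friction: the lid (about 0.25 kg) stays where it is left. It meets its stop between 1.70 and 2.10, each time elsewhere: only contact tells. Pushing 120 mm or more from the hinge, the hinge alone takes 1 to 4 N; a rise to 6 to 9 N means it bears on the stop.
- lid_handle (a point): Middle of the black round handle bar of the lid: bar 10 mm thick, 110 mm long along the chest's y, on two end posts, its centre 36 mm above the lid's top face and 22 mm in from the lid's free (front) edge. Moves with the lid; its x axis points along the lid to the hinge, z out of the lid's top face.
- lid_hinge (a point): Middle of the hinge line, which runs along the chest's y on the top of its rear wall (85 mm from the chest's centre along +x, 85 mm up). The lid (170 mm from hinge to free edge, 260 mm wide, 8 mm thick, its underside on the hinge line) turns about it.
- free_bay (a point): Centre of the floor of the empty right-hand bay (8 mm above the table).
- pot_center (a point): Centre, half-way up, of the tumbler pot to be put away: dark brown clay with three pale bands, straight-sided, 53 mm across, 70 mm high, wall 4.5 mm, about 0.15 kg, open at the top. It stands upright on one of the two green boards, left or right of the chest; its origin lies on its axis, z up.
- vase: Dark brown flared vase, 76 mm across, 125 mm high, on the other green board; origin under its foot. Not to be moved.
- bowl: Small terracotta bowl, 70 mm across, 40 mm high, in the chest's left bay; origin under its foot. Not to be moved.
- bat_left: Green square board, 130 x 130 x 12 mm, fixed, to the left of the chest; origin under its centre.
- bat_right: The like board to the right of the chest.
- glaze_jar: Blue jar, 70 mm across, 100 mm high; origin under its foot. Bystander.
- slip_jar: Amber jar, 64 mm across, 85 mm high; origin under its foot. Bystander.
- rolling_pin: Wooden rolling pin, 44 mm thick, 240 mm long, lying; bystander.
- water_bowl: White bowl, 120 mm across, 55 mm high; origin under its foot. Bystander.
- clay_knife: Flat clay knife, 180 mm long, lying; bystander.
Not all that is in view belongs to the job. Leave any yellow look-alike of the part that bears pot_center alone.

How it is judged:
By the outcome, as a careful person would: the job done as asked, in the order asked, and still so for the second after the job is handed in, with the robot touching nothing.
It also fails if it takes over 72 s, if anything falls off the work surface, if the arm or the gripper's body presses on something with over 40 N, if the wrist force passes 120 N, or if a joint passes its speed limit or range.

## Working session

There is one attempt and no reset: what is moved stays moved. The work goes in short steps, Python scripts to look and compute and a tool call to move; the robot and the scene stay as the last step left them, time stands still between calls to the robot, and variables do not carry over. Pictures are saved under pics/ and viewed, about 8 in all and at most 12, crops included, and the job is handed in when it is done.

Besides the shell and the picture viewer there is one more tool, called as a command line: name --argument value ..., lists and objects as JSON in quotes. servo_tool: Moves the arm, as the interface text tells. Shifts and turns lie within -1 to 1; 1 stands for 80 cm of shift or 360 degrees of turn. Its arguments: {"type":"object","properties":{"moves":{"type":"string"},"grip_force":{"type":"number"}},"required":["moves"]}

```bash
mkdir -p pics; ls
cat > h.py <<'E'
import numpy as np, cv2
from workcell import ctrl
from scipy.spatial.transform import Rotation as R
def cloud(depth,info):
    K=np.array(info["intrinsics"]);v,u=np.indices(depth.shape)
    z=depth; p=np.stack([(u-K[0,2])*z/K[0,0],(v-K[1,2])*z/K[1,1],z],-1)
    return p@np.array(info["rotation"]).T+np.array(info["eye"])
E
python3 - <<'E'
from h import *
print(ctrl.observe()); print(ctrl.grip_depth)
for n in("scene","side"):
    i=ctrl.camera_info(n);im,d=ctrl.get_image(n);cv2.imwrite(f"pics/{n}0.png",im);np.save(f"{n}0.npy",cloud(d,i))
    print(n,i["eye"],np.round(i["rotation"],3).tolist(),np.array(i["intrinsics"]).tolist())
    c=cloud(d,i)
    for l in("chest","lid","lid_handle","pot_center","vase"):
        for r in ctrl.cut_out(l,n)[:3]:
            m=r["mask"]&(d>0);P=c[m];print(l,round(r["p"],2),np.round(r["uv"]),m.sum(),np.round(np.median(P,0)),np.round(P.min(0)),np.round(P.max(0)))
E
```

```text
pics
{'t': 0.0, 'joint_positions': array([ 1.13198366e+00,  1.50988338e-01,  1.43800659e+00,  7.79585580e-06,
        1.55378188e+00, -1.33998992e-01]), 'qvel': array([-0.00142292,  0.00127327,  0.00066456,  0.00057404,  0.00167093,
        0.0008255 ]), 'tau': array([ 4.97901760e-05, -7.13057971e+01, -5.70884085e+01,  8.13066947e-07,
        8.56118510e-03, -1.28391302e-04]), 'tool_pos': array([172.48285143, 548.27727043, 230.68628706]), 'tool_rot': array([-4.76896983e-01, -3.10483844e+00,  1.78064710e-03]), 'wrist_force': array([-0.08127779,  0.138576  , -0.62266914]), 'moment': array([ 0.04400241, -0.0005245 , -0.01402087]), 'width': 85.16689485334528}
-18.700000000000003Traceback (most recent call last):
  File "<stdin>", line 4, in <module>
  File "h.py", line 7, in cloud
    return p@np.array(info["rotation"]).T+np.array(info["eye"])
           ~~~~~~~~~~~~~~~~~~~~~~~~~~~~~~^~~~~~~~~~~~~~~~~~~~~~
ValueError: operands could not be broadcast together with shapes (420,560) (3,)
```

```bash
sed -i 's/np.array(info\["rotation"\]).T/R.from_rotvec(info["rotation"]).as_matrix().T/' h.py
python3 - <<'E'
from h import *
for n in("scene","side"):
    i=ctrl.camera_info(n);im,d=ctrl.get_image(n);cv2.imwrite(f"pics/{n}0.png",im);c=cloud(d,i);np.save(f"{n}0.npy",c)
    print(n,i)
    for l in("chest","lid","lid_handle","pot_center","vase"):
        for r in ctrl.cut_out(l,n)[:3]:
            m=r["mask"]&(d>0);P=c[m];print(l,round(r["p"],2),np.round(r["uv"]),m.sum(),np.round(np.median(P,0)),np.round(P.min(0)),np.round(P.max(0)))
E
```

```text
scene {'intrinsics': array([[543.6192007 ,   0.        , 271.43962652],
       [  0.        , 543.6192007 , 214.57881476],
       [  0.        ,   0.        ,   1.        ]]), 'eye': array([1727.883073  , -209.96099378, 1283.24133862]), 'rotation': array([-1.87064041, -1.58285347,  0.64736204])}
chest 0.96 [276. 209.] 5063 [533.  27.  97.] [ 259. -100.   -5.] [663. 195. 182.]
lid 0.58 [271. 206.] 3219 [489.  29.  99.] [259. -99.  -4.] [658. 193. 182.]
lid 0.29 [375. 253.] 1021 [684. 307.  31.] [604. 239.  -4.] [767. 382.  61.]
lid_handle 0.75 [274. 202.] 3116 [489.  30.  99.] [282. -99.  -2.] [654. 162. 177.]
pot_center 0.6 [355. 180.] 363 [379. 334.  44.] [266. 310.  -6.] [397. 397.  76.]
pot_center 0.55 [371. 205.] 344 [526. 332.  61.] [482. 308.  13.] [542. 360.  88.]
vase 0.97 [146. 224.] 829 [ 522. -363.   91.] [ 385. -403.   -2.] [ 546. -329.  145.]
vase 0.49 [368. 205.] 376 [525. 332.  60.] [452. 308.   9.] [542. 363.  88.]
side {'intrinsics': array([[504.02459132,   0.        , 275.2164131 ],
       [  0.        , 504.02459132, 220.01763287],
       [  0.        ,   0.       
[... 211 characters left out ...]
 243. 184.]
lid 0.87 [257. 221.] 2566 [489.  20.  99.] [ 405. -104.   -7.] [629. 243. 151.]
lid_handle 0.74 [259. 225.] 2511 [490.  20.  99.] [ 405. -104.   83.] [582. 163. 151.]
lid_handle 0.62 [334. 294.] 617 [ 496. -376.  101.] [ 468. -406.   -5.] [ 582. -331.  148.]
lid_handle 0.34 [327. 314.] 892 [ 477. -384.   12.] [ 427. -439.   -5.] [ 580. -291.   62.]
pot_center 0.8 [218. 181.] 224 [511. 321.  60.] [485. 303.  11.] [563. 371.  91.]
pot_center 0.62 [186. 200.] 223 [365. 323.  48.] [340. 304.  -1.] [390. 367.  77.]
pot_center 0.47 [257. 221.] 2523 [489.  21.  99.] [ 405. -102.   79.] [582. 165. 151.]
vase 0.77 [332. 296.] 619 [ 495. -377.   98.] [ 468. -406.   -5.] [ 582. -332.  148.]
```

View pics/scene0.png

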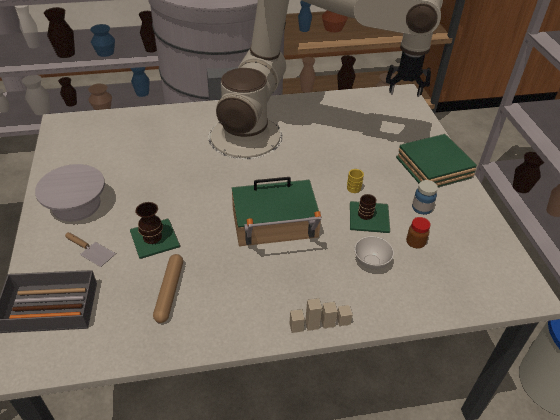

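View pics/side0.png

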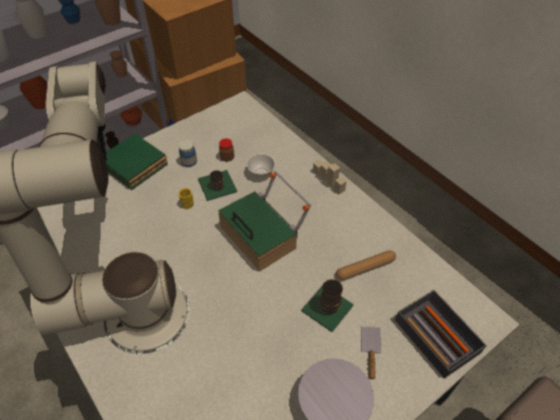

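Candidates for the pot in scene0: the brown banded tumbler at (368,206) on the right-hand-of-picture green board, which fits the description. The yellow look-alike is at (355,180) on the bare table, and the flared vase at (148,224) stands on the other board. Next I fit the lid, handle and pot, and check a close crop.

Run:
```python
from h import *
for n in("scene","side"):
    im=cv2.imread(f"pics/{n}0.png");c=np.load(f"{n}0.npy").astype(np.float32)
    hsv=cv2.cvtColor(im,cv2.COLOR_BGR2HSV)
    X,Y,Z=c[...,0],c[...,1],c[...,2]
    box=(X>330)&(X<650)&(Y>-160)&(Y<220)
    g=(hsv[...,0]>60)&(hsv[...,0]<95)&(hsv[...,1]>90)
    m=box&g&(Z>80)&(Z<140)
    P=c[m]; A=np.c_[P[:,:2],np.ones(len(P))];k=np.linalg.lstsq(A,P[:,2],rcond=None)[0]
    r=P[:,2]-A@k; P=P[abs(r)<6]; A=np.c_[P[:,:2],np.ones(len(P))];k=np.linalg.lstsq(A,P[:,2],rcond=None)[0]
    print(n,"plane",k,len(P),"rect",cv2.minAreaRect(P[:,:2].copy()), np.percentile(P,[1,99],axis=0).round(0).tolist())
    dz=Z-(k[0]*X+k[1]*Y+k[2]); h=box&(dz>28)&(dz<55)&(X<510)&(im.max(-1)<75)
    H=c[h]; print("handle",len(H),cv2.minAreaRect(H[:,:2].copy()),np.median(H,0),np.percentile(H[:,2],[5,95]))
    o=box&((hsv[...,0]<14)&(hsv[...,1]>180)&(im[...,2]>150)&(X>520)); print("pads",[ (np.round(np.median(c[o&s],0)),(o&s).sum()) for s in(Y>20,Y<=20)])
    p=(X>470)&(X<570)&(Y>285)&(Y<385)&(Z>16); Q=c[p];T=Q[Q[:,2]>76]
    print("pot",len(Q),len(T),T.min(0),T.max(0),cv2.minEnclosingCircle(T[:,:2].copy()))
im=cv2.imread("pics/scene0.png"); cv2.imwrite("pics/crop0.png",cv2.resize(im[150:260,220:450],None,fx=3.4,fy=3.4,interpolation=cv2.INTER_CUBIC))
```

```text
scene plane [-5.40887562e-02  8.03213592e-04  1.25628424e+02] 2076 rect ((492.896240234375, 29.26074981689453), (163.65684509277344, 255.77117919921875), 0.45970046520233154) [[415.0, -96.0, 91.0], [570.0, 152.0, 107.0]]
handle 105 ((429.4419250488281, 31.73012924194336), (116.87621307373047, 18.680500030517578), 88.2449951171875) [433.1741    31.642183 140.9722  ] [134.728125   145.81337891]
pads [(array([640., 128., 174.], dtype=float32), np.int64(17)), (array([640., -72., 174.], dtype=float32), np.int64(21))]
pot 414 78 [482.04324 308.70578  76.14335] [538.9811  360.21393  88.25073] ((509.61358642578125, 333.07421875), 29.960634231567383)
side plane [-5.77470786e-02  2.23047461e-05  1.27498573e+02] 1362 rect ((492.3855285644531, 31.01207733154297), (253.889404296875, 159.45164489746094), 89.25454711914062) [[416.0, -91.0, 91.0], [568.0, 149.0, 107.0]]
handle 86 ((432.24652099609375, 29.483617782592773), (12.633621215820312, 120.5194320678711), 0.01362167950719595) [430.95618   25.124146 141.73048 ] [133.16257858 147.69232178]
pads [(array([642., 126., 174.], dtype=float32), np.int64(4)), (array([639., -73., 176.], dtype=float32), np.int64(4))]
pot 273 56 [485.9961   305.27356   76.226616] [539.44507 360.1239   90.81525] ((512.5726928710938, 330.2279357910156), 30.056581497192383)
```

View pics/crop0.png

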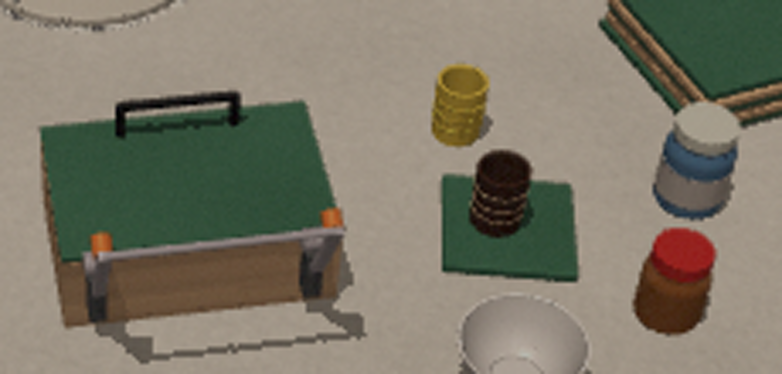

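The crop shows the brown tumbler with pale bands at crop (500,193), on its green board and clear of the jars and the white bowl. The choice holds. Chest yaw is about 0, the hinge is at x≈577.5 and the handle at about (432,30,137).

servo_tool --moves "0 -0.025 -0.026 0 0;0 -0.025 -0.026 0 0;0 -0.025 -0.026 0 0;0 -0.025 -0.026 0 0;0 -0.025 -0.026 0 0;0 -0.025 -0.026 0 0;0 -0.025 -0.026 0 0;0 -0.025 -0.026 0 0;0 -0.025 -0.026 0 0;0 -0.025 -0.026 0 0" --grip_force 40

```text
t: 1.48
tool_pos: [301.2, 288.8, 231.4]
tool_rot: [0.476, 3.105, 0.0]
wrist_force: [1.9, 0.5, 0.0]
width: 42.8
```

servo_tool --moves "0 -0.025 -0.026 0 0;0 -0.025 -0.026 0 0;0 -0.025 -0.026 0 0;0 -0.025 -0.026 0 0;0 -0.025 -0.026 0 0;0 -0.025 -0.026 0 0;0 -0.025 -0.026 0 0;0 -0.025 -0.026 0 0;0 -0.025 -0.026 0 0;0 -0.025 -0.026 0 0"

```text
t: 2.32
tool_pos: [429.7, 30.1, 231.5]
tool_rot: [0.477, 3.105, -0.0]
wrist_force: [0.5, 0.2, -0.1]
width: 42.9
```

servo_tool --moves "0 0 0 0 0.0185;0 0 0 0 0.0185;0 0 0 0 0.0185;0 0 0 0 0.0185;0 0 0 0 0.0185;0 0 0 0 0.0185;0 0 0 0 0.0185;0 0 0 0 0.0185;0 0 0 0 0.0185;0 0 0 0 0.0185"

```text
t: 3.15
tool_pos: [429.3, 31.6, 231.4]
tool_rot: [2.11, 2.327, 0.0]
wrist_force: [-0.1, 0.3, -0.1]
width: 42.7
```

```bash
cat >> h.py <<'E'
def st(): 
    o=ctrl.observe();M=R.from_rotvec(o["tool_rot"]).as_matrix();print("t",round(o["t"],2),"pos",o["tool_pos"].round(1),"yawY",np.degrees(np.arctan2(M[1,1],M[0,1])).round(1),"F",o["wrist_force"].round(1),"w",round(o["width"],1),"j6",o["joint_positions"][5].round(2));return o,M
def go(x,y,z,yaw=None):
    o,M=st();d=M.T@(np.array([x,y,z])-o["tool_pos"])/800
    print("units",d.round(4)); 
    if yaw is not None: print("roll",((np.degrees(np.arctan2(M[1,1],M[0,1]))-yaw)/360).round(4))
E
python3 -c "
from h import *
go(432,30,118,0)"
```

```text
t 3.15 pos [429.3  31.6 231.4] yawY 5.6 F [-0.1  0.3 -0.1] w 42.7 j6 -0.2
units [-0.0023  0.0032  0.1417]
roll 0.0156
```

servo_tool --moves "0 -0.002 0.003 0 0.0156;0 0 0 0.02 0;0 0 0 0.02 0;0 0 0 0.02 0;0 0 0 0.02 0;0 0 0 0.02 0;0 0 0 0.02 0;0 0 0 0.0215 0;-1 0 0 0 0;-1 0 0 0 0"

```text
t: 3.98
tool_pos: [431.5, 30.3, 118.1]
tool_rot: [-2.215, -2.227, 0.001]
wrist_force: [0.7, 0.2, 1.2]
width: 19.0
```

servo_tool --moves "-1 0 0 0 0;-1 0 0 0 0;-1 0 0 0 0;-1 0 0 0 0"

```text
t: 4.32
tool_pos: [430.8, 30.2, 118.9]
tool_rot: [-2.214, -2.227, 0.003]
wrist_force: [-13.9, 0.6, 2.6]
width: 8.7
```

Run:
```python
from h import *
st()
# arc plan: handle relative steps
f=lambda t:np.array([-148*np.cos(t)+44*np.sin(t),148*np.sin(t)+44*np.cos(t)])
th=0.056+np.arange(0,31)*(1.62-0.056)/30
d=np.diff([f(t) for t in th],axis=0)/800
print(";".join(f"-1 0 {a:.4f} {-b:.4f} 0" for a,b in d))
```

```text
t 4.32 pos [430.8  30.2 118.9] yawY 0.3 F [-13.9   0.6   2.6] w 8.7 j6 -0.11
-1 0 0.0036 -0.0094 0;-1 0 0.0041 -0.0092 0;-1 0 0.0046 -0.0089 0;-1 0 0.0051 -0.0087 0;-1 0 0.0055 -0.0084 0;-1 0 0.0059 -0.0081 0;-1 0 0.0064 -0.0078 0;-1 0 0.0068 -0.0075 0;-1 0 0.0071 -0.0071 0;-1 0 0.0075 -0.0067 0;-1 0 0.0078 -0.0063 0;-1 0 0.0082 -0.0059 0;-1 0 0.0084 -0.0055 0;-1 0 0.0087 -0.0050 0;-1 0 0.0090 -0.0046 0;-1 0 0.0092 -0.0041 0;-1 0 0.0094 -0.0036 0;-1 0 0.0096 -0.0031 0;-1 0 0.0097 -0.0026 0;-1 0 0.0098 -0.0021 0;-1 0 0.0099 -0.0016 0;-1 0 0.0100 -0.0011 0;-1 0 0.0100 -0.0005 0;-1 0 0.0101 -0.0000 0;-1 0 0.0100 0.0005 0;-1 0 0.0100 0.0010 0;-1 0 0.0099 0.0016 0;-1 0 0.0098 0.0021 0;-1 0 0.0097 0.0026 0;-1 0 0.0096 0.0031 0
```

servo_tool --moves "-1 0 -0.0015 0 0;-1 0 0.0036 -0.0094 0;-1 0 0.0041 -0.0092 0;-1 0 0.0046 -0.0089 0;-1 0 0.0051 -0.0087 0;-1 0 0.0055 -0.0084 0"

```text
t: 4.82
tool_pos: [448.9, 30.2, 155.1]
tool_rot: [-2.215, -2.227, 0.002]
wrist_force: [-8.0, -4.0, -0.7]
width: 8.4
```

servo_tool --moves "-1 0 0.0059 -0.0081 0;-1 0 0.0064 -0.0078 0;-1 0 0.0068 -0.0075 0;-1 0 0.0071 -0.0071 0;-1 0 0.0075 -0.0067 0"

```text
t: 5.23
tool_pos: [475.4, 30.1, 185.6]
tool_rot: [-2.215, -2.227, 0.003]
wrist_force: [-21.8, -6.3, 17.6]
width: 8.6
```

Run:
```python
from h import *
o,_=st(); t=0.056+10*(1.62-0.056)/30
print("plan TCP",577.5-148*np.cos(t)+44*np.sin(t),85+148*np.sin(t)+44*np.cos(t)-18.7)
```

```text
t 5.23 pos [475.4  30.1 185.6] yawY 0.3 F [-21.8  -6.3  17.6] w 8.6 j6 -0.1
plan TCP 477.502504102468 183.9456578638713
```

servo_tool --moves "-1 0 -0.002 -0.002 0;-1 0 0.0070 -0.0070 0;-1 0 0.0078 -0.0065 0;-1 0 0.0080 -0.0061 0;-1 0 0.0083 -0.0058 0"

```text
t: 5.65
tool_pos: [500.2, 30.0, 204.9]
tool_rot: [2.215, 2.227, -0.001]
wrist_force: [15.5, -8.5, -32.7]
width: 8.4
```

servo_tool --moves "-1 0 0.0087 -0.0052 0;-1 0 0.0090 -0.0048 0;-1 0 0.0092 -0.0043 0;-1 0 0.0094 -0.0038 0"

```text
t: 5.98
tool_pos: [528.6, 29.8, 218.2]
tool_rot: [-2.215, -2.226, 0.005]
wrist_force: [4.8, -11.5, -26.9]
width: 8.2
```

servo_tool --moves "-1 -0.002 0 0.002 0;-1 0 0.0097 -0.0026 0;-1 0 0.0098 -0.0021 0;-1 0 0.0099 -0.0016 0;-1 0 0.01 -0.0011 0"

```text
t: 6.4
tool_pos: [560.7, 29.3, 225.2]
tool_rot: [2.215, 2.227, 0.0]
wrist_force: [-4.4, -0.2, 0.6]
width: 8.2
```

```bash
python3 -c "
from h import *
st()
for t in(1.15,1.2,1.25,1.3,1.6,1.65): print(t,577.5-148*np.cos(t)+44*np.sin(t),85+148*np.sin(t)+44*np.cos(t)-18.7)"
```

```text
t 6.4 pos [560.7  29.3 225.2] yawY 0.3 F [-4.4 -0.2  0.6] w 8.2 j6 -0.09
1.15 557.2054721206075 219.36251055746004
1.2 564.8807721200102 220.18552592012313
1.25 572.5876136171461 220.6239076100186
1.3 580.3067335219175 220.6765599012264
1.6 625.802767834417 212.95211426888605
1.65 633.071952795369 210.35470510368373
```

servo_tool --moves "-1 0 0.01 -0.0005 0;-1 0 0.0101 0 0;-1 0 0.01 0.0005 0;-1 0 0.01 0.001 0"

```text
t: 6.73
tool_pos: [593.1, 29.2, 224.5]
tool_rot: [2.214, 2.226, 0.001]
wrist_force: [-2.8, -3.7, 7.9]
width: 8.4
```

servo_tool --moves "-1 0 0.0099 0.0016 0;-1 0 0.0098 0.0021 0;-1 0 0.0097 0.0026 0;-1 0 0.0096 0.0031 0;-1 0 0.006 0.0022 0;-1 0 0 0 0;-1 0 0 0 0"

```text
t: 7.32
tool_pos: [629.3, 29.0, 214.6]
tool_rot: [2.214, 2.225, 0.001]
wrist_force: [3.2, -5.9, 1.8]
width: 8.3
```

Run:
```python
from h import *
st()
for n in("scene","side"):
    i=ctrl.camera_info(n);im,d=ctrl.get_image(n);c=cloud(d,i);np.save(f"{n}1.npy",c);cv2.imwrite(f"pics/{n}1.png",im)
a=cv2.imread("pics/scene1.png")[70:280,180:460];b=cv2.imread("pics/side1.png")[100:310,140:420]
cv2.imwrite("pics/two1.png",cv2.resize(np.hstack([a,b]),(800,300)))
```

```text
t 7.32 pos [629.3  29.  214.6] yawY 0.3 F [ 3.2 -5.9  1.8] w 8.3 j6 -0.08
```

View pics/two1.png

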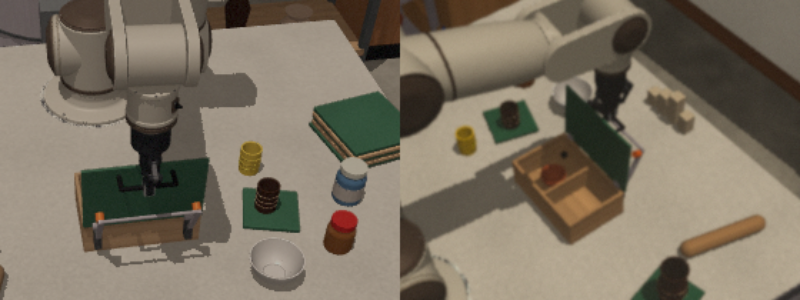

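servo_tool --moves "-0.5 0 0 0 0;-0.5 0 0 0 0;-0.5 0 0 0 0;-0.5 0 0 -0.01 0;-0.5 0 0 -0.03 0;-0.5 0 0 -0.03 0;-0.5 0 0 -0.04 0;-0.5 0 0 -0.02 0;-0.5 0 0 0 0"

```text
t: 8.17
tool_pos: [628.6, 29.9, 323.3]
tool_rot: [2.212, 2.224, 0.007]
wrist_force: [0.2, 0.2, 0.2]
width: 21.0
```

```bash
python3 -c "
from h import *
go(545,29,213)"
```

```text
t 8.17 pos [628.6  29.9 323.3] yawY 0.3 F [0.2 0.2 0.2] w 21.0 j6 -0.08
units [-0.0004 -0.1054  0.1372]
```

servo_tool --moves "-1 0 -0.03 0 0;-1 0 -0.04 0 0;-1 0 -0.036 0 0;-1 0 0 0.02 0;-1 0 0 0.03 0;-1 0 0 0.03 0;-1 0 0 0.03 0;-1 0 0 0.02 0;-1 0 0 0.007 0;-1 0 0 0 0" --grip_force 60

```text
t: 9.0
tool_pos: [542.5, 29.4, 207.5]
tool_rot: [-2.214, -2.227, 0.002]
wrist_force: [-0.5, -0.4, 0.1]
width: 0.4
```

servo_tool --moves "-1 0 0.008 0 0;-1 0 0.006 0 0;-1 0 0.006 0 0;-1 0 0.006 0 0;-1 0 0.006 0 0;-1 0 0.006 0 0"

```text
t: 9.5
tool_pos: [574.1, 29.4, 208.9]
tool_rot: [2.215, 2.227, 0.0]
wrist_force: [-1.3, -0.4, 1.4]
width: -0.0
```

servo_tool --moves "-1 0 0.005 0 0;-1 0 0.005 0 0;-1 0 0.005 0 0"

```text
t: 9.75
tool_pos: [585.8, 29.5, 208.5]
tool_rot: [-2.215, -2.228, 0.0]
wrist_force: [-1.5, 0.3, 0.4]
width: -0.2
```

servo_tool --moves "-1 0 0.003 0 0;-1 0 0.003 0 0;-1 0 0.002 0 0;-1 0 0 0 0"

```text
t: 10.08
tool_pos: [592.1, 29.5, 208.5]
tool_rot: [2.215, 2.228, -0.0]
wrist_force: [-0.4, 0.2, -0.4]
width: 0.0
```

servo_tool --moves "-1 0 0.003 0 0;-1 0 0.002 0 0;-1 0 0 0 0"

```text
t: 10.33
tool_pos: [596.1, 29.6, 208.6]
tool_rot: [2.215, 2.228, -0.0]
wrist_force: [-0.2, 0.9, 0.8]
width: 0.0
```

servo_tool --moves "-1 0 0.003 0 0;-1 0 0.002 0 0;-1 0 0 0 0"

```text
t: 10.58
tool_pos: [600.0, 29.6, 208.4]
tool_rot: [-2.215, -2.228, 0.0]
wrist_force: [-0.4, 0.3, -0.4]
width: -0.1
```

Run:
```python
from h import *
i=ctrl.camera_info("side");im,d=ctrl.get_image("side");c=cloud(d,i)
hsv=cv2.cvtColor(im,cv2.COLOR_BGR2HSV);g=(hsv[...,0]>55)&(hsv[...,0]<95)&(hsv[...,1]>80)
m=g&(c[...,0]>540)&(c[...,0]<720)&(c[...,1]>-110)&(c[...,1]<165)&(c[...,2]>90)&(c[...,2]<270)
P=c[m];A=np.c_[P[:,1:],np.ones(len(P))]
for _ in range(4):
    k=np.linalg.lstsq(A,P[:,0],rcond=None)[0];r=P[:,0]-A@k;s=abs(r)<8;P,A=P[s],A[s]
print(len(P),k,r.std(),"theta",np.pi/2+np.arctan(k[1]),"x at z85,y30",k@[30,85,1],"x at z209",k@[30,209,1],P[:,2].max())
a=im[100:310,140:420];cv2.imwrite("pics/side2.png",cv2.resize(a,(800,600)))
```

```text
21 [-1.34695815e-03  2.50110383e-01  5.59598534e+02] 3.08828504841929 theta 1.8158788767923166 x at z85,y30 580.817507998481 x at z209 611.8311954492126 257.85980772321136
```

View pics/side2.png

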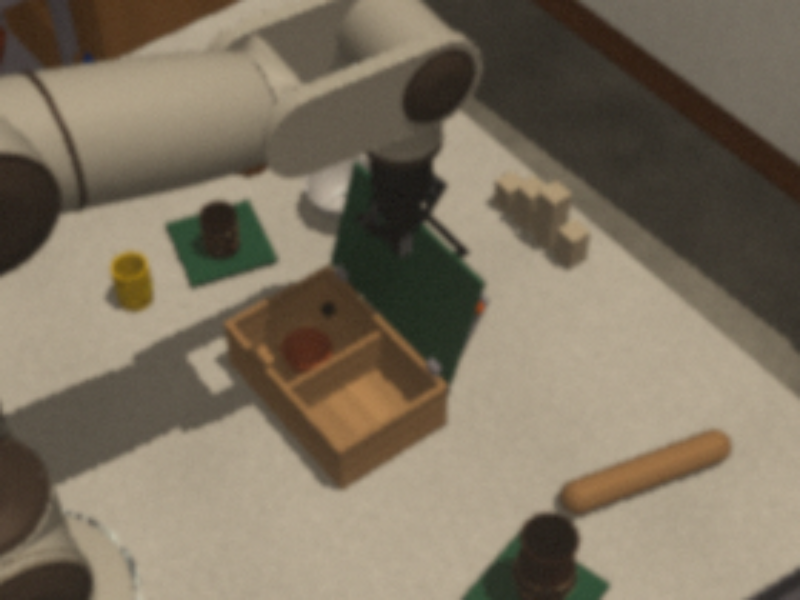

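servo_tool --moves "-1 0 0.0025 0 0;-1 0 0.0025 0 0"

```text
t: 10.8
tool_pos: [603.9, 29.6, 208.6]
tool_rot: [-2.215, -2.228, 0.0]
wrist_force: [-2.1, 0.1, -0.6]
width: -0.3
```

servo_tool --moves "-1 0 0.0025 0 0;-1 0 0.0025 0 0"

```text
t: 10.97
tool_pos: [608.0, 29.6, 208.5]
tool_rot: [-2.215, -2.228, 0.0]
wrist_force: [-0.8, -0.5, -0.2]
width: -0.1
```

servo_tool --moves "-1 0 0.0025 0 0"

```text
t: 11.05
tool_pos: [610.0, 29.7, 208.5]
tool_rot: [-2.215, -2.228, 0.0]
wrist_force: [-1.4, -0.5, 0.1]
width: -0.3
```

servo_tool --moves "-1 0 0.0025 0 0;-1 0 0.0025 0 0"

```text
t: 11.22
tool_pos: [614.1, 29.7, 208.6]
tool_rot: [2.215, 2.228, -0.0]
wrist_force: [-2.5, 0.3, -1.1]
width: -0.1
```

servo_tool --moves "-1 0 0.0025 0 0"

```text
t: 11.3
tool_pos: [616.0, 29.7, 208.5]
tool_rot: [-2.215, -2.228, 0.0]
wrist_force: [-2.1, 0.0, -0.0]
width: -0.2
```

servo_tool --moves "-1 0 0.002 0 0"

```text
t: 11.38
tool_pos: [617.7, 29.7, 208.6]
tool_rot: [2.215, 2.228, -0.0]
wrist_force: [-2.3, -0.2, 0.2]
width: -0.3
```

servo_tool --moves "-1 0 0.002 0 0;-1 0 0.002 0 0"

```text
t: 11.55
tool_pos: [620.8, 29.7, 208.6]
tool_rot: [2.215, 2.228, -0.0]
wrist_force: [-1.8, 0.1, 0.3]
width: 0.0
```

servo_tool --moves "-1 0 0.002 0 0"

```text
t: 11.63
tool_pos: [622.4, 29.7, 208.6]
tool_rot: [-2.215, -2.228, 0.0]
wrist_force: [-1.7, -0.6, -0.5]
width: 0.2
```

servo_tool --moves "-1 0 0.002 0 0"

```text
t: 11.72
tool_pos: [624.0, 29.7, 208.6]
tool_rot: [2.215, 2.228, -0.0]
wrist_force: [-1.2, -0.1, 0.2]
width: -0.1
```

servo_tool --moves "-1 0 0.002 0 0;-1 0 0.002 0 0"

```text
t: 11.88
tool_pos: [627.2, 29.7, 208.6]
tool_rot: [2.215, 2.228, -0.0]
wrist_force: [-2.2, -1.0, -0.3]
width: -0.3
```

servo_tool --moves "-1 0 0.002 0 0"

```text
t: 11.97
tool_pos: [628.8, 29.7, 208.6]
tool_rot: [2.215, 2.228, -0.0]
wrist_force: [-2.4, -0.0, 0.5]
width: 0.2
```

servo_tool --moves "-1 0 0.002 0 0"

```text
t: 12.05
tool_pos: [630.4, 29.8, 208.6]
tool_rot: [2.215, 2.228, -0.0]
wrist_force: [-1.7, -0.1, -0.4]
width: 0.0
```

servo_tool --moves "-1 0 0.0015 0 0;-1 0 0.0015 0 0"

```text
t: 12.22
tool_pos: [632.8, 29.8, 208.6]
tool_rot: [2.215, 2.228, -0.0]
wrist_force: [-1.7, -0.1, 0.5]
width: 0.1
```

servo_tool --moves "-1 0 0.0015 0 0"

```text
t: 12.3
tool_pos: [633.9, 29.8, 208.5]
tool_rot: [-2.215, -2.228, 0.0]
wrist_force: [-2.8, -0.9, -0.6]
width: 0.1
```

servo_tool --moves "-1 0 0.0015 0 0"

```text
t: 12.38
tool_pos: [634.9, 29.8, 208.5]
tool_rot: [-2.215, -2.227, 0.001]
wrist_force: [-4.7, 0.1, -1.0]
width: -0.4
```

servo_tool --moves "-1 0 0.001 0 0;-1 0 0 0 0"

```text
t: 12.55
tool_pos: [635.8, 29.8, 208.4]
tool_rot: [-2.215, -2.227, 0.001]
wrist_force: [-3.8, 0.6, -0.4]
width: 0.4
```

servo_tool --moves "-1 0 0.001 0 0;-1 0 0 0 0"

```text
t: 12.72
tool_pos: [636.5, 29.8, 208.4]
tool_rot: [-2.215, -2.227, 0.001]
wrist_force: [-5.4, -0.4, -0.4]
width: 0.0
```

servo_tool --moves "-1 0 0.001 0 0;-1 0 0 0 0"

```text
t: 12.88
tool_pos: [637.2, 29.8, 208.4]
tool_rot: [-2.215, -2.227, 0.001]
wrist_force: [-6.6, 0.9, -0.9]
width: 0.1
```

servo_tool --moves "-1 0 0.001 0 0;-1 0 0 0 0;-1 0 0 0 0"

```text
t: 13.13
tool_pos: [637.9, 29.8, 208.4]
tool_rot: [-2.215, -2.227, 0.001]
wrist_force: [-6.0, -0.7, -0.9]
width: -0.1
```

servo_tool --moves "-1 0 0.0012 0 0;-1 0 0 0 0;-1 0 0 0 0"

```text
t: 13.38
tool_pos: [638.7, 29.8, 208.3]
tool_rot: [-2.215, -2.227, 0.002]
wrist_force: [-8.3, 0.4, -1.5]
width: -0.2
```

servo_tool --moves "-1 0 0 0 0"

```text
t: 13.47
tool_pos: [638.7, 29.8, 208.3]
tool_rot: [-2.215, -2.227, 0.002]
wrist_force: [-6.5, 0.6, -0.9]
width: 0.2
```

servo_tool --moves "-1 0 -0.003 0 0;-1 0 -0.008 0 0;-1 0 -0.02 0 0;-1 0 -0.03 0 0;-1 0 -0.03 -0.02 0;1 0 -0.02 -0.03 0;1 0.01 -0.01 -0.02 0;1 0.03 -0.01 0 0;1 0.04 -0.01 0 0;1 0.04 -0.01 0 0"

```text
t: 14.3
tool_pos: [517.3, 125.7, 265.3]
tool_rot: [2.216, 2.225, 0.002]
wrist_force: [0.8, -0.5, 0.0]
width: 60.4
```

servo_tool --moves "1 0.04 0 0 0;1 0.04 0 0 0;1 0.04 0 0 0;1 0.04 0 0 0;1 0.04 0 0 0;1 0.03 0 0 0;1 0.015 0 0 0;1 0 0 0 0"

```text
t: 14.97
tool_pos: [516.3, 323.0, 264.3]
tool_rot: [-2.213, -2.23, -0.0]
wrist_force: [-0.1, 0.1, -0.2]
width: 85.5
```

Run:
```python
from h import *
go(511.5,332,33,0)
i=ctrl.camera_info("wrist");im,d=ctrl.get_image("wrist");c=cloud(d,i).astype(np.float32)
i2=ctrl.camera_info("scene");im2,d2=ctrl.get_image("scene");c2=cloud(d2,i2)
for cc,n in((c,"wrist"),(c2,"scene")):
    Q=cc[(cc[...,0]>460)&(cc[...,0]<570)&(cc[...,1]>280)&(cc[...,1]<390)&(cc[...,2]>76)&(cc[...,2]<92)].astype(np.float32)
    print(n,len(Q));
    if len(Q)>10: print(Q.min(0),Q.max(0),cv2.minEnclosingCircle(Q[:,:2].copy()))
hsv=cv2.cvtColor(im2,cv2.COLOR_BGR2HSV);g=(hsv[...,0]>55)&(hsv[...,0]<95)&(hsv[...,1]>80)
cv2.imwrite("pics/two3.png",cv2.resize(np.hstack([im,im2]),(800,300)))
```

```text
t 14.97 pos [516.3 323.  264.3] yawY 0.4 F [-0.1  0.1 -0.2] w 85.5 j6 0.42
units [ 0.0112 -0.0059  0.2891]
roll 0.0012
wrist 905
[485.5338   308.85153   76.022156] [537.0071   361.12247   84.432365] ((510.94732666015625, 334.9435729980469), 26.203739166259766)
scene 77
[483.41943  309.11966   76.312035] [542.9706   359.43735   87.389145] ((512.8137817382812, 334.1464538574219), 30.536640167236328)
```

View pics/two3.png

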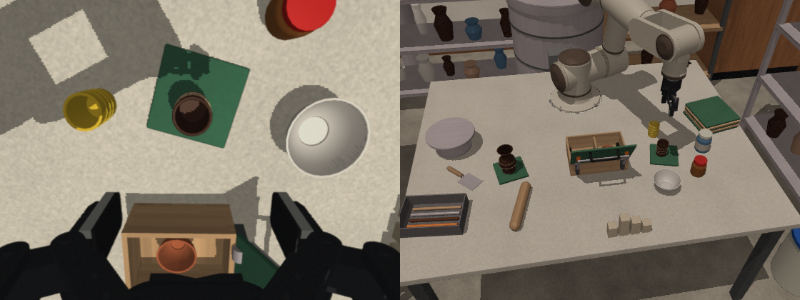

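Wrist view: the brown pot's rim is round at (192,116) with an open top, at world (511,335). It is clear of the yellow one at (90,110) and the white bowl. The lid stands back on its stop. I go down and grip.

servo_tool --moves "1 0.015 -0.0065 0.02 0.001;1 0 0 0.035 0;1 0 0 0.04 0;1 0 0 0.04 0;1 0 0 0.04 0;1 0 0 0.035 0;1 0 0 0.03 0;1 0 0 0.025 0;1 0 0 0.015 0;1 0 0 0.009 0" --grip_force 30

```text
t: 15.9
tool_pos: [511.4, 331.8, 32.3]
tool_rot: [-2.223, -2.219, 0.002]
wrist_force: [-0.4, 1.0, -0.7]
width: 85.3
```

servo_tool --moves "-1 0 0 0 0;-1 0 0 0 0;-1 0 0 0 0;-1 0 0 0 0;-1 0 0 0 0;-1 0 0 0 0"

```text
t: 16.4
tool_pos: [512.0, 333.3, 34.9]
tool_rot: [2.221, 2.22, 0.003]
wrist_force: [-2.7, -1.8, 6.4]
width: 53.0
```

servo_tool --moves "-1 0 0 -0.005 0;-1 0 0 -0.015 0;-1 0 0 -0.03 0;-1 0 0 -0.035 0;-1 0 0 -0.035 0;-1 0 0 -0.03 0;-1 0 0 -0.02 0;-1 0 0 -0.005 0;-1 0 0 0 0"

```text
t: 17.15
tool_pos: [511.9, 333.3, 175.1]
tool_rot: [2.221, 2.22, 0.004]
wrist_force: [0.2, 1.4, -2.6]
width: 52.6
```

Run:
```python
from h import *
go(492,-33.5,170,0)
i2=ctrl.camera_info("scene");im2,d2=ctrl.get_image("scene");c=cloud(d2,i2)
# chest walls rim: top points at z~85
X,Y,Z=c[...,0],c[...,1],c[...,2]
m=(X>380)&(X<600)&(Y>-130)&(Y<190)&(abs(Z-85)<5);P=c[m].astype(np.float32)
print(len(P),np.percentile(P,[1,50,99],axis=0).round(1).tolist())
for y in range(-105,170,6): 
    s=(X>440)&(X<545)&(abs(Y-y)<3); print(y,s.sum(),np.round(np.median(Z[s])) if s.any() else None,end=" | ")
```

```text
t 17.15 pos [511.9 333.3 175.1] yawY -0.0 F [ 0.2  1.4 -2.6] w 52.6 j6 0.45
units [-0.4585 -0.0246  0.0059]
roll -0.0001
349 [[403.0, -98.9, 80.1], [416.7, 5.7, 85.0], [594.2, 161.3, 89.9]]
-105 41 1.0 | -99 90 46.0 | -93 39 85.0 | -87 0 None | -81 1 7.0 | -75 0 None | -69 0 None | -63 0 None | -57 0 None | -51 0 None | -45 0 None | -39 0 None | -33 0 None | -27 0 None | -21 0 None | -15 0 None | -9 0 None | -3 0 None | 3 0 None | 9 0 None | 15 0 None | 21 0 None | 27 26 68.0 | 33 19 74.0 | 39 1 70.0 | 45 0 None | 51 0 None | 57 0 None | 63 3 48.0 | 69 3 44.0 | 75 7 45.0 | 81 5 44.0 | 87 6 47.0 | 93 5 45.0 | 99 6 47.0 | 105 4 47.0 | 111 3 46.0 | 117 0 None | 123 0 None | 129 0 None | 135 0 None | 141 0 None | 147 0 None | 153 47 75.0 | 159 23 86.0 | 165 1 82.0 |
```

servo_tool --moves "-1 -0.02 -0.002 0 0;-1 -0.035 -0.003 0 0;-1 -0.04 -0.003 0 0;-1 -0.045 -0.003 0 0;-1 -0.045 -0.003 0 0;-1 -0.045 -0.003 0 0;-1 -0.045 -0.003 0 0;-1 -0.045 -0.003 0 0;-1 -0.045 -0.002 0 0;-1 -0.04 0 0 0"

```text
t: 18.03
tool_pos: [489.8, 6.9, 172.2]
tool_rot: [-2.222, -2.219, 0.002]
wrist_force: [0.7, -0.0, -1.3]
width: 52.3
```

servo_tool --moves "-1 -0.035 0 0 0;-1 -0.018 0 0 0;-1 0 0 0 0;-1 0 0 0 0"

```text
t: 18.37
tool_pos: [490.4, -34.1, 172.2]
tool_rot: [-2.223, -2.217, 0.002]
wrist_force: [-0.4, -0.2, -1.3]
width: 52.3
```

Run:
```python
from h import *
go(492,-33,31,0)
i=ctrl.camera_info("side");im,d=ctrl.get_image("side");a=im[130:310,160:400]
im2,_=ctrl.get_image("wrist")
cv2.imwrite("pics/two4.png",np.hstack([cv2.resize(a,(400,300)),cv2.resize(im2,(400,300))]))
```

```text
t 18.37 pos [490.4 -34.1 172.2] yawY -0.2 F [-0.4 -0.2 -1.3] w 52.3 j6 -0.22
units [0.0013 0.0023 0.1765]
roll -0.0004
```

View pics/two4.png

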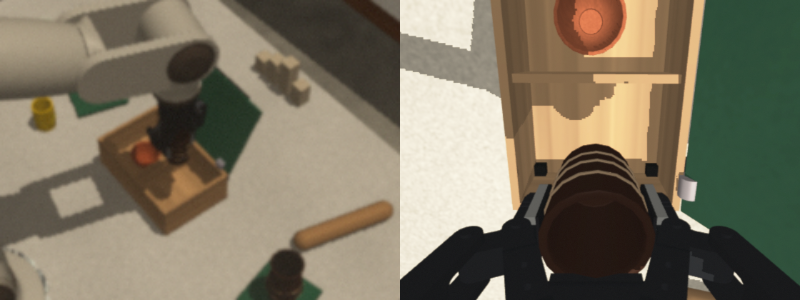

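servo_tool --moves "-1 0.001 0.002 0.02 0;-1 0 0 0.03 0;-1 0 0 0.03 0;-1 0 0 0.03 0;-1 0 0 0.025 0;-1 0 0 0.02 0;-1 0 0 0.01 0;-1 0 0 0.005 0;-1 0 0 0 0;-1 0 0 0 0"

```text
t: 19.3
tool_pos: [493.2, -32.3, 38.1]
tool_rot: [2.221, 2.221, 0.001]
wrist_force: [-0.5, -0.4, -1.6]
width: 52.3
```

servo_tool --moves "-1 0 0 0.0012 0;-1 0 0 0.0012 0;-1 0 0 0 0"

```text
t: 19.55
tool_pos: [493.1, -32.5, 35.8]
tool_rot: [2.222, 2.22, 0.0]
wrist_force: [-0.5, -0.8, -1.6]
width: 52.5
```

servo_tool --moves "-1 0 0 0.0012 0;-1 0 0 0.0012 0;-1 0 0 0 0"

```text
t: 19.8
tool_pos: [492.8, -32.5, 33.4]
tool_rot: [-2.222, -2.221, 0.0]
wrist_force: [0.2, 0.3, -1.9]
width: 52.4
```

servo_tool --moves "-1 0 0 0.0012 0;-1 0 0 0 0"

```text
t: 19.97
tool_pos: [492.8, -32.5, 32.4]
tool_rot: [-2.222, -2.221, 0.0]
wrist_force: [0.4, -0.0, -2.5]
width: 52.4
```

servo_tool --moves "-1 0 0 0.0012 0;-1 0 0 0 0"

```text
t: 20.13
tool_pos: [492.8, -32.5, 31.4]
tool_rot: [-2.222, -2.221, 0.0]
wrist_force: [1.8, 0.1, -2.2]
width: 52.4
```

servo_tool --moves "-1 0 0 0.0012 0;-1 0 0 0 0"

```text
t: 20.3
tool_pos: [492.9, -32.6, 31.0]
tool_rot: [2.222, 2.221, -0.0]
wrist_force: [-2.3, 0.7, 4.1]
width: 52.7
```

servo_tool --moves "-1 0 0 0.0008 0;-1 0 0 0 0"

```text
t: 20.47
tool_pos: [492.9, -32.6, 30.8]
tool_rot: [2.222, 2.221, -0.0]
wrist_force: [-7.5, 0.4, 15.0]
width: 52.7
```

servo_tool --moves "-1 0 0 -0.0008 0;0.4 0 0 0 0;0.6 0 0 0 0;0.7 0 0 0 0;0.7 0 0 0 0;0.7 0 0 0 0"

```text
t: 20.97
tool_pos: [492.8, -32.5, 30.6]
tool_rot: [-2.222, -2.221, 0.0]
wrist_force: [-0.6, -0.4, -0.9]
width: 72.6
```

servo_tool --moves "0.7 0 0 -0.005 0;0.7 0 0 -0.015 0;0.7 0 0 -0.03 0;0.7 0 0 -0.04 0;0.7 0 0 -0.04 0;0.7 0 0 -0.04 0;0.7 0 0 -0.04 0;0.7 0 0 -0.02 0;0.7 0 -0.03 0 0;0.7 0 -0.03 0 0"

```text
t: 21.8
tool_pos: [444.9, -32.5, 215.6]
tool_rot: [2.221, 2.22, 0.001]
wrist_force: [-0.5, 0.8, -0.6]
width: 72.4
```

servo_tool --moves "0.7 0 -0.04 0 0;0.7 0 -0.04 0 0;0.7 0 -0.02 0 0;0.7 0 0 0 0;0.7 0 0 0 0"

```text
t: 22.22
tool_pos: [364.7, -32.5, 215.4]
tool_rot: [2.222, 2.219, 0.001]
wrist_force: [0.3, -0.3, 0.4]
width: 72.5
```

Run:
```python
from h import *
st()
i=ctrl.camera_info("side");im,d=ctrl.get_image("side");c=cloud(d,i);X,Y,Z=np.moveaxis(c,-1,0)
Q=c[(X>430)&(X<560)&(Y>-85)&(Y<20)&(abs(Z-78)<4)].astype(np.float32);print("rim pts",len(Q),np.median(Q,0),cv2.minEnclosingCircle(Q[:,:2].copy()) if len(Q) else None)
Q=c[(X>455)&(X<530)&(Y>-70)&(Y<5)];print("maxz in pot area",np.percentile(Q[:,2],[50,98]))
P=c[(X>592)&(X<690)&(Y>-95)&(Y<155)&(Z>110)&(Z<250)&(im[...,1]>im[...,2].astype(int)+8)];A=np.c_[P[:,1:],np.ones(len(P))]
for _ in range(5):
    k=np.linalg.lstsq(A,P[:,0],rcond=None)[0];s=abs(P[:,0]-A@k)<6;P,A=P[s],A[s]
print("lid",len(P),np.pi/2+np.arctan(k[1]))
im2,_=ctrl.get_image("scene")
cv2.imwrite("pics/two5.png",np.hstack([cv2.resize(im[110:290,180:420],(400,300)),cv2.resize(im2[120:300,200:440],(400,300))]))
```

```text
t 22.22 pos [364.7 -32.5 215.4] yawY -0.1 F [ 0.3 -0.3  0.4] w 72.5 j6 -0.3
rim pts 42 [492.15875  -28.875053  78.04931 ] ((492.7300109863281, -31.74896240234375), 27.885478973388672)
maxz in pot area [46.66747488 82.71333175]
lid 1706 2.0618835371361275
```

View pics/two5.png

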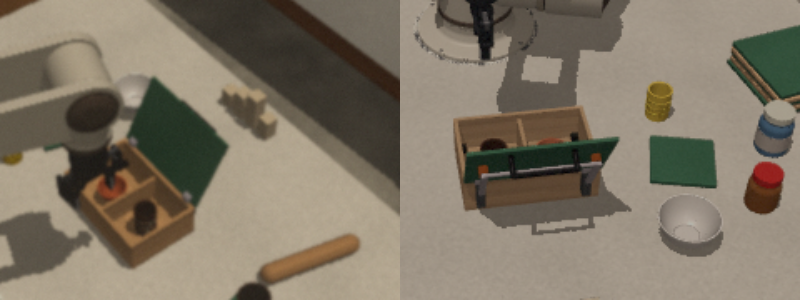

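The left picture (200,150 crop area) shows the pot upright in the right bay at about (147,213). The right one shows the lid lying on both orange pads at (483,172) and (597,160). The arm is clear of everything.

```bash
python3 -c "
from h import *
print(ctrl.sign_off())"
```

```text
the job is handed in; nothing more can be done
None
```

I opened the green lid onto its stop, set the brown tumbler pot upright in the empty right-hand bay, and handed the job in at about 22 s. No verdict was reported.

- **Lid:** I raised it by the handle to about 1.6 rad, then pushed it back with the shut fingertips. Free swing took about 2 N. Over the last 5 mm this rose to about 6.5–8 N (the readings are noisy), so I take it as bearing on the stop. I estimate 7 N on the pads; they were not measured directly.
- **Pot:** I lowered it until it touched the floor, which peaked at 15 N on the wrist, eased off and let go.

**Last checks**
- The pot's rim is at z = 78 mm, as it should be when standing on the bay floor. Its centre is about (493, -32), against a bay centre of about (492, -33).
- The lid measured about 2.06 rad, lying on both orange pads after I let go. I did not push it again to re-test the contact.
- The gripper is clear and the wrist force is about 0. In the last pictures, the other things in view looked unmoved.

**What did not go smoothly:** my planned arc for the handle was a few millimetres off, so pulling on it loaded the wrist with up to about 37 N. I corrected this on the way.

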